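# Clear gourd offcuts from the carving board

## Task

Clear the carving board: put the two raw gourd offcuts lying on it, the sawn-off neck end and the arched piece of rind, into the blue scrap bin, in either order. Leave the small finished gourd with the dark burnt bands standing on the board where it is.

Things in the scene. Friction and masses are not known exactly. Their poses are not given: they have to be found in the camera images.
- neck: sawn-off gourd neck, raw pale tan, upright on its round cut on the carving board (fixed brown slab 220 x 300 mm, its top 18 mm above the table). Round stub 40 mm across at the foot, 39 mm at 36 mm height, then a dome up to 50 mm and a bent dark stem up to 65 mm. About 40 g. Origin on its axis, 18 mm above its foot; z up.
- rind: arched piece of raw gourd rind, pale tan, stiff, lying hollow side down on the carving board (top 18 mm above the table) like a roof tile: 64 mm long along its own x, 48 mm wide along its own y at the foot, 20 mm high, wall 8 mm. About 35 g. Origin in the middle of its length and width, about 10 mm above its underside; z up.
- gourd: finished miniature bottle gourd, varnished amber with dark burnt bands, standing on the carving board, to be left alone. 50 mm across its belly (18 mm above its foot), 27 mm at its waist, 33 mm across the upper bulb, 74 mm tall with stem. About 60 g. Origin at the centre of its underside; z up.
- bin: open-topped blue sheet-metal scrap bin standing fixed on the table beside the carving board (left or right of it), outside 190 mm along its own x, 210 mm along its own y, 100 mm high, walls and floor 5 mm thick. Origin at the centre of its underside, at table height; z up.

How it is judged (in metres and radians):
At the end, for the whole second after the job is handed in: Both offcuts lie at rest inside the blue bin (their centres between its walls and below 90 mm, under its 100 mm rim), and the finished gourd stands upright (within 10 degrees) within 20 mm of where it started (x of neck in the frame of bin between -0.09 and 0.09 m and y of neck in the frame of bin between -0.1 and 0.1 m and z of each of neck, rind in the frame of bin below 0.09 m and x of rind in the frame of bin between -0.09 and 0.09 m and y of rind in the frame of bin between -0.1 and 0.1 m and linear speed of each of neck, rind below 0.05 m/s and distance of gourd from where it was at the start of the episode below 0.02 m and angle between gourd's own z axis and vertical below 0.17 rad); the robot touches nothing.
It fails at once if the finished gourd is shifted by more than 20 mm or tipped by more than about 30 degrees (distance of gourd from where it was at the start of the episode above 0.02 m or angle between gourd's own z axis and vertical above 0.52 rad).
It also fails if it takes over 58 s, if anything falls off the work surface, if the arm or the gripper's body presses on something with over 40 N, if the wrist force passes 120 N, or if a joint passes its speed limit or range.

## Robot

A 6-joint arm with a two-finger parallel gripper is mounted at the origin on the work surface. World frame = base frame: x ahead of the robot, y to its left, z up, the work surface at z = 0. Lengths are in m, angles in degrees, forces in N, time in s.
With the tool pointing down it reaches from about 0.375 to 0.9 m from the base axis. Payload 3.1 kg.
Tool frame: the origin (TCP) lies midway between the tips of the shut fingers; the grasp point (between the pads) lies 19 mm behind it; z points along the fingers, y is the line along which they close (so a half turn about z gives the same grasp; the last joint's range is limited). The gripper opens to 87 mm and grips with 3 to 60 N. Pads are 19 mm wide; open, the fingers measure 117 mm over their backs; the gripper's body (75 mm by 190 mm) begins 51 mm behind the grasp point.
Start: joints at [65.919, 30.224, 82.088, -0, 67.689, -10.227], TCP at [0.15, 0.607, 0.223] pointing down, gripper open.
Joint ranges: [-176.69, 176.69], [-43.24, 126.21], [12.49, 139.97], [-82, 262], [0, 151.66], [-163.58, 163.58]. Speed limits (degrees/s): [159.86, 159.86, 180, 180, 180, 180].

## Interface

Orientations are given as a 3x3 rotation matrix whose columns are the frame's x, y, z axes.
In Python, from rig import bot, camrig, readout gives the robot as it stands (bot), with the cameras (camrig) and the readings (readout).
- The arm moves only by the shell command python3 steer.py 'ROWS'. ROWS is rows parted by semicolons, their numbers by spaces, 1 to 20 of them, each of 7 numbers: dx, dy, dz in m, then a rotation vector rx, ry, rz in degrees, then the opening from 0.0 (shut) to 1.0 (fully open); each row is the pose to reach, as a shift and turn from the pose commanded when the command began, along the tool's axes at that moment; what a row does not reach only later rows make up. A row lasts 1/10 s, in which the tool goes at most 0.05 m and 8.59 degrees, less where a joint would pass 70% of its speed; a pose out of reach is approached as far as the arm can. The fingers move at their own pace and stop on an object; the grip force is fixed at half the most. Time passes only in rows, so rows that do not move let the fingers close. It prints the time, the measured TCP pose, the force, the opening and the grip force at its end.
- readout.read_state(): the state, without advancing time (a new reading comes with each control period).
- camrig.capture(name): name is "side" or "top"; returns a dict with "color" (420x560x3 uint8, red, green, blue), "K" (3x3 intrinsics, pixels), "view" (4x4, takes a point from world to camera coordinates). Camera axes: x right, y up, looking along -z (the intrinsics and any distortion apply to the point x, -y, -z); pixel columns grow to the right and rows downward; lengths in m; the calibration is good to about 2 mm. A picture is of the moment at which its call begins. There is no depth.
- bot.hand_in(): hands the job in; it is judged then, once.
The state is a dict: "time_s": time; "joint_positions": joint angles; "qvel": joint speeds; "tau": joint torques, N m; "position": TCP position; "tcp_rot": TCP orientation; "force": force on the tool from outside, world axes, zero at the start; "moment": the same for the moment, N m; "opening": opening from 0.0 (shut) to 1.0 (fully open); "grasp_force": force on a finger pad.
Only numpy, scipy, OpenCV 4.12 (cv2) and the standard library are available. Lean on these libraries where they do the work, as an engineer would, in place of code of your own. Each camera call takes 0.05 s, during which the arm holds its last target. There are 200 camera calls.

## Working session

There is one attempt and no reset: what is moved stays moved. The work goes in short steps, Python scripts to look and compute and a shell command to move; the robot and the scene stay as the last step left them, time stands still between calls to the robot, and variables do not carry over. Pictures are saved under pics/ and viewed, at most 10 in all, crops included, and the job is handed in when it is done.

```bash
mkdir -p pics; ls; python3 - <<'E'
from rig import bot, camrig, readout
import cv2,numpy as np
for n in("side","top"):
    c=camrig.capture(n);cv2.imwrite(f"pics/{n}0.png",c["color"][:,:,::-1]);print(n,c["K"].tolist(),np.round(c["view"],4).tolist(),[k for k in c])
s=readout.read_state();print(s["time_s"],s["position"],np.round(s["tcp_rot"],4).tolist(),s["opening"])
E
```

```text
pics
rig.py
steer.py
side [[380.43104861020913, 0.0, 284.45051443838327], [0.0, 380.43104861020913, 212.17070124833003], [0.0, 0.0, 1.0]] [[-0.9897, -0.1431, -0.0015, 0.5066], [0.0839, -0.5888, 0.8039, -0.0962], [-0.1159, 0.7955, 0.5947, -0.7198], [0.0, 0.0, 0.0, 1.0]] ['color', 'K', 'view']
top [[446.46494289100235, 0.0, 277.99528017461944], [0.0, 446.46494289100235, 217.4789289063188], [0.0, 0.0, 1.0]] [[-0.0058, -1.0, 0.0025, 0.0076], [0.9988, -0.0057, 0.049, -0.5482], [-0.0489, 0.0028, 0.9988, -0.9357], [0.0, 0.0, 0.0, 1.0]] ['color', 'K', 'view']
0.1 [0.14935958 0.60620912 0.22167046] [[-0.9709, 0.2395, -0.0008], [0.2395, 0.9709, -0.0018], [0.0003, -0.002, -1.0]] 0.9976385183135785
```

View pics/top0.png

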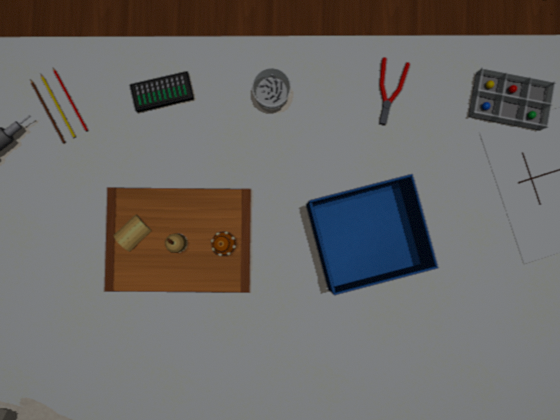

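View pics/side0.png

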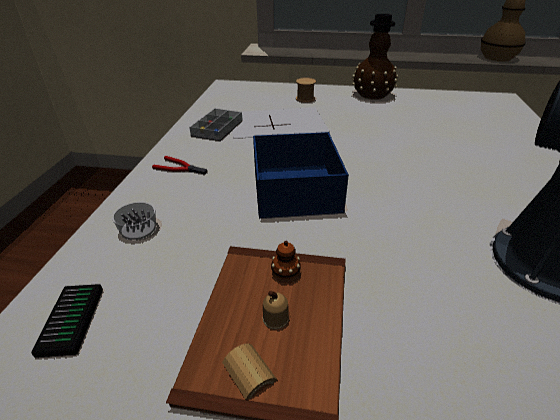

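The top view shows the rind at about (132,233), the neck at (176,243), the gourd at (223,243) and the bin around (372,236). The side view agrees: rind (250,370), neck (276,310), gourd (286,262). Next I'll measure them.

```bash
cat > h.py <<'E'
import cv2,numpy as np
from rig import bot, camrig, readout
def ray(c,u,v):
    V=np.array(c["view"]);K=np.array(c["K"]);R=V[:3,:3];o=-R.T@V[:3,3]
    d=np.linalg.inv(K)@[u,v,1];return o,R.T@(d*[1,-1,-1])
def plane(c,u,v,z):
    o,d=ray(c,u,v);return o+d*(z-o[2])/d[2]
def two(c1,p1,c2,p2):
    o1,d1=ray(c1,*p1);o2,d2=ray(c2,*p2);s=np.linalg.lstsq(np.c_[d1,-d2],o2-o1,rcond=None)[0]
    a,b=o1+s[0]*d1,o2+s[1]*d2;return (a+b)/2,np.linalg.norm(a-b)
E
python3 - <<'E'
from h import *
np.set_printoptions(precision=4,suppress=True)
t=camrig.capture("top");s=camrig.capture("side")
for c,n,pts in((t,"top",dict(rind=(132,233),neck=(177,244),gourd=(223,243))),(s,"side",dict(rind=(250,370),neck=(276,315),gourd=(286,265)))):
    h=cv2.cvtColor(c["color"],cv2.COLOR_RGB2HSV)
    for k,p in pts.items():print(n,k,h[p[1],p[0]])
    print("board",h[280,150] if n=="top" else h[350,210])
    m=((h[...,0]>=16)&(h[...,0]<35)&(h[...,1]>50)&(h[...,2]>40)).astype(np.uint8)
    k,l,st,ce=cv2.connectedComponentsWithStats(m)
    for i in range(1,k):
        if st[i,4]>100:
            cn=cv2.findContours((l==i).astype(np.uint8),0,2)[0][0];r=cv2.minAreaRect(cn)
            print(st[i],ce[i],r)
            if n=="top":
                for z in(.02,.038,.05):print(z,plane(c,*r[0],z))
                print([plane(c,*q,.028)[:2].round(4).tolist() for q in cv2.boxPoints(r)])
h=cv2.cvtColor(t["color"],cv2.COLOR_RGB2HSV);m=((h[...,0]>100)&(h[...,0]<130)&(h[...,1]>120)).astype(np.uint8)
cn=max(cv2.findContours(m,0,2)[0],key=cv2.contourArea);r=cv2.minAreaRect(cn);print("bin",r,plane(t,*r[0],.1),[plane(t,*q,.1)[:2].round(3).tolist() for q in cv2.boxPoints(r)])
print("gourd",plane(t,223.5,243.5,.036))
im=np.hstack([cv2.resize(t["color"][190:290,105:250],None,fx=2.7,fy=2.7,interpolation=2),cv2.resize(s["color"][230:410,180:350],(370,270)) [:, :]]) 
cv2.imwrite("pics/z.png",im[:,:,::-1])
E
```

```text
top rind [ 23 115 126]
top neck [ 20 137 121]
top gourd [ 16 186 118]
board [ 13 183 110]
[ 41  76  35  62 251] [ 58.0717 106.8845] ((57.73853302001953, 106.3715591430664), (69.35401916503906, 3.657341480255127), 61.69924545288086)
0.02 [0.788  0.4732 0.02  ]
0.038 [0.7825 0.4643 0.038 ]
0.05 [0.7789 0.4583 0.05  ]
[[0.8496, 0.5087], [0.8533, 0.5019], [0.7219, 0.43], [0.7183, 0.4368]]
[114 215  37  37 754] [131.5862 233.0862] ((131.5504608154297, 233.33485412597656), (23.345237731933594, 33.154518127441406), 46.7357063293457)
0.02 [0.5162 0.313  0.02  ]
0.038 [0.5159 0.3071 0.038 ]
0.05 [0.5158 0.3032 0.05  ]
[[0.5104, 0.3522], [0.5576, 0.3023], [0.5218, 0.2686], [0.4748, 0.3184]]
[165 233  23  20 326] [175.9325 242.9448] ((175.67649841308594, 242.79412841796875), (22.070741653442383, 18.675243377685547), 14.03624439239502)
0.02 [0.4958 0.22   0.02  ]
0.038 [0.4959 0.216  0.038 ]
0.05 [0.496  0.2132 0.05  ]
[[0.4827, 0.2452], [0.5204, 0.236], [0.509, 0.1912], [0.4713, 0.2005]]
side rind [ 21 117 152]
side neck [ 15 165  31]
side gourd [  9 176  61]
board [ 11 180 106]
[    0     0   361   208 35899] [118.0848  74.3207] ((180.0, 103.5), (207.0, 360.0), 90.0)
[487  22  39  23 445] [507.4202  32.0157] ((506.0, 33.0), (22.0, 38.0), 90.0)
[ 393   66  167   52 3418] [482.9178  83.1129] ((475.1484375, 91.85084533691406), (166.2416229248047, 43.879695892333984), 2.8098080158233643)
[263 293  25  21 330] [275.3    303.6273] ((275.1176452636719, 303.5294189453125), (19.740673065185547, 24.29621124267578), 77.47119140625)
[ 223  344   53   55 1480] [246.6919 368.0689] ((246.671630859375, 368.3988342285156), (47.973426818847656, 36.87424850463867), 55.40771484375)
bin ((371.3451232910156, 234.32302856445312), (97.14037322998047, 110.64495086669922), 75.3791275024414) [ 0.5104 -0.1752  0.1   ] [[0.575, -0.049], [0.628, -0.257], [0.446, -0.301], [0.394, -0.094]]
gourd [0.4939 0.1175 0.036 ]
```

View pics/z.png

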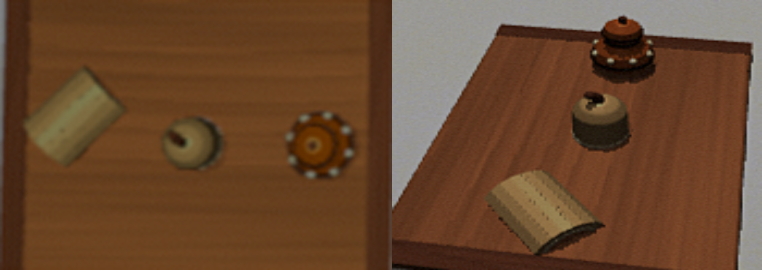

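The crops confirm the shapes: the rind's long axis runs along about (+x,−y) and the neck stands midway between the rind and the gourd. I'll take the neck first, closing along world x so the gripper body stays clear of the gourd.

```bash
cat >> h.py <<'E'
def go(p,yaw):
    """shift and turn in tool axes to TCP p, tool y at world angle yaw (mod 180), pointing down"""
    s=readout.read_state();R=np.array(s["tcp_rot"]);d=R.T@(np.array(p)-s["position"])
    a=np.degrees(np.arctan2(R[1,1],R[0,1]));r=(a-yaw+90)%180-90
    print("d",d.round(4),"rz",round(r,2),"rows",round(np.linalg.norm(d)/.05,1),"joints",np.round(s["joint_positions"],0))
E
python3 -c "
from h import *
go((.496,.216,.18),0)"
```

```text
d [-0.43   -0.296   0.0422] rz 76.15 rows 10.5 joints [ 66.  30.  82.  -0.  68. -10.]
```

```bash
python3 steer.py '-0.143 -0.099 0.01 0 0 25 1; -0.287 -0.197 0.02 0 0 50 1; -0.43 -0.296 0.04 0 0 76.15 1; -0.43 -0.296 0.04 0 0 76.15 1; -0.43 -0.296 0.04 0 0 76.15 1; -0.43 -0.296 0.04 0 0 76.15 1; -0.43 -0.296 0.04 0 0 76.15 1; -0.43 -0.296 0.04 0 0 76.15 1; -0.43 -0.296 0.04 0 0 76.15 1; -0.43 -0.296 0.04 0 0 76.15 1; -0.43 -0.296 0.04 0 0 76.15 1; -0.43 -0.296 0.04 0 0 76.15 1; -0.43 -0.296 0.04 0 0 76.15 1; -0.43 -0.296 0.04 0 0 76.15 1; -0.43 -0.296 0.04 0 0 76.15 1'; python3 -c "
from h import *
go((.496,.216,.027),0)
c=camrig.capture('side');cv2.imwrite('pics/s1.png',c['color'][:,:,::-1])"
```

```text
time_s: 1.7
position: [0.495, 0.2176, 0.1826]
tcp_rot: [[-0.002, 1.0, -0.001], [1.0, 0.002, 0.0], [0.0, -0.001, -1.0]]
force: [0.5, 0.4, 0.6]
opening: 0.999
grasp_force: 0.0
d [-0.0016  0.001   0.1556] rz 0.12 rows 3.1 joints [12. 27. 97.  0. 57. 12.]
```

View pics/s1.png

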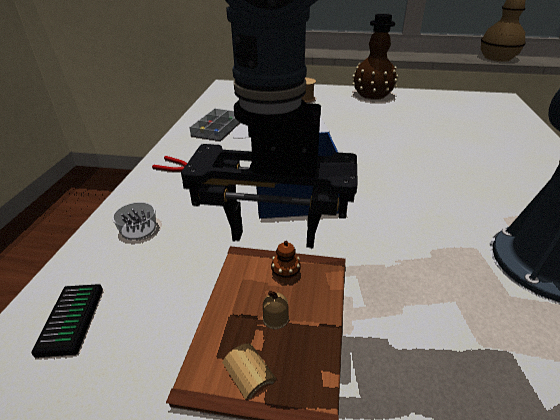

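The gripper is above the neck at 0.18 m, with its fingertips at about (236,238) and (312,245), spread along x and clear of the gourd. Descend and grip.

```bash
python3 steer.py '-0.0016 0.001 0.04 0 0 0 1; -0.0016 0.001 0.08 0 0 0 1; -0.0016 0.001 0.11 0 0 0 1; -0.0016 0.001 0.135 0 0 0 1; -0.0016 0.001 0.155 0 0 0 1; -0.0016 0.001 0.155 0 0 0 1; -0.0016 0.001 0.155 0 0 0 1; -0.0016 0.001 0.155 0 0 0 0; -0.0016 0.001 0.155 0 0 0 0; -0.0016 0.001 0.155 0 0 0 0; -0.0016 0.001 0.155 0 0 0 0; -0.0016 0.001 0.155 0 0 0 0; -0.0016 0.001 0.155 0 0 0 0; -0.0016 0.001 0.155 0 0 0 0; -0.0016 0.001 0.155 0 0 0 0; -0.0016 0.001 0.155 0 0 0 0'
```

```text
time_s: 3.35
position: [0.4972, 0.2148, 0.0276]
tcp_rot: [[0.0, 1.0, -0.0], [1.0, -0.0, -0.0], [-0.0, -0.0, -1.0]]
force: [-0.5, 0.6, 0.9]
opening: 0.437
grasp_force: 30.0
```

```bash
python3 steer.py '0 0 -0.03 0 0 0 0; 0 0 -0.07 0 0 0 0; 0 0 -0.11 0 0 0 0; 0 0 -0.15 0 0 0 0; 0 0 -0.18 0 0 0 0; -0.03 0.0 -0.18 0 0 0 0; -0.07 0.005 -0.18 0 0 0 0; -0.11 0.01 -0.18 0 0 0 0; -0.15 0.01 -0.18 0 0 0 0; -0.19 0.01 -0.18 0 0 0 0; -0.23 0.015 -0.18 0 0 0 0; -0.27 0.015 -0.18 0 0 0 0; -0.31 0.02 -0.18 0 0 0 0; -0.35 0.023 -0.18 0 0 0 0; -0.39 0.023 -0.18 0 0 0 0; -0.425 0.023 -0.18 0 0 0 0; -0.425 0.023 -0.18 0 0 0 0; -0.425 0.023 -0.18 0 0 0 0'; python3 -c "
from h import *
go((.52,-.21,.06),-14)
c=camrig.capture('side');cv2.imwrite('pics/s2.png',c['color'][:,:,::-1])"
```

```text
time_s: 5.15
position: [0.5196, -0.2105, 0.2071]
tcp_rot: [[0.002, 1.0, -0.001], [1.0, -0.002, 0.001], [0.001, -0.001, -1.0]]
force: [-0.1, -0.1, 0.4]
opening: 0.44
grasp_force: 30.0
d [0.0003 0.0005 0.1471] rz 13.88 rows 2.9 joints [-33.  26.  92.   0.  61. -33.]
```

View pics/s2.png

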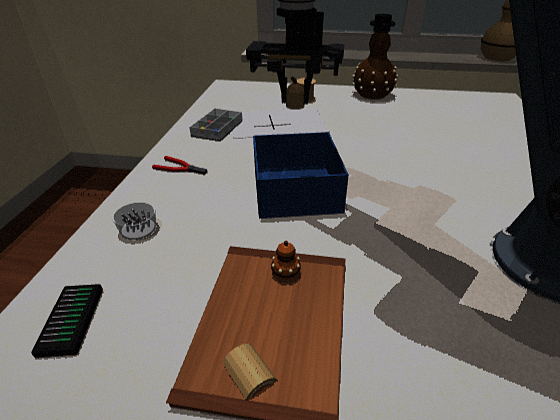

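The neck is held between the fingers at about (295,92), and the board shows only the gourd, undisturbed, and the rind. I'll turn −13.6° to line up with the bin, lower and release.

```bash
python3 steer.py '0 0 0.03 0 0 -7 0; 0 0 0.07 0 0 -13.6 0; 0 0 0.11 0 0 -13.6 0; 0 0 0.135 0 0 -13.6 0; 0 0 0.15 0 0 -13.6 0; 0 0 0.15 0 0 -13.6 0; 0 0 0.15 0 0 -13.6 0.7; 0 0 0.15 0 0 -13.6 1; 0 0 0.15 0 0 -13.6 1; 0 0 0.15 0 0 -13.6 1; 0 0 0.15 0 0 -13.6 1; 0 0 0.11 0 0 -13.6 1; 0 0 0.07 0 0 -13.6 1; 0 0 0.03 0 0 -13.6 1; 0 0 -0.01 0 0 -13.6 1; 0 0 -0.01 0 0 -13.6 1'; python3 - <<'E'
from h import *
go((.516,.311,.18),-46.7)
t=camrig.capture("top");s=camrig.capture("side")
for c in(t,s):
    h=cv2.cvtColor(c["color"],cv2.COLOR_RGB2HSV);m=((h[...,0]>=16)&(h[...,0]<35)&(h[...,1]>50)&(h[...,2]>40)).astype(np.uint8)
    k,l,st,ce=cv2.connectedComponentsWithStats(m);print([(st[i].tolist(),ce[i].round(1).tolist()) for i in range(1,k) if st[i,4]>80])
cv2.imwrite("pics/t3.png",t["color"][:,:,::-1])
E
```

```text
time_s: 6.8
position: [0.5235, -0.2123, 0.2238]
tcp_rot: [[-0.235, 0.972, 0.011], [0.972, 0.235, -0.007], [-0.01, 0.009, -1.0]]
force: [-0.1, -0.8, -0.2]
opening: 0.995
grasp_force: 0.0
d [0.5108 0.1153 0.0399] rz 60.29 rows 10.5 joints [-33.  25.  91.   0.  63. -47.]
[([41, 76, 35, 62, 240], [58.0, 106.7]), ([114, 215, 37, 37, 750], [131.4, 233.1]), ([369, 221, 21, 17, 278], [379.1, 229.1])]
[([0, 0, 268, 207, 34702], [108.5, 74.5]), ([484, 20, 34, 25, 423], [503.8, 32.6]), ([272, 63, 45, 22, 762], [293.7, 72.7]), ([321, 63, 40, 23, 592], [339.1, 74.6]), ([393, 65, 131, 36, 2435], [459.4, 80.2]), ([286, 162, 15, 14, 103], [293.2, 168.1]), ([223, 344, 54, 55, 1528], [246.8, 368.2])]
```

View pics/t3.png

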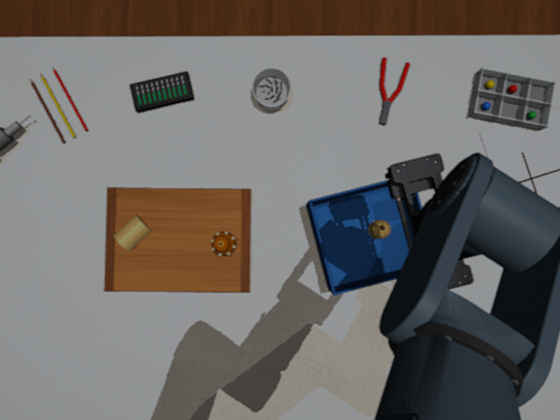

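The neck lies in the bin at about (379,229); the rind and gourd have not moved. Now over the rind, keeping high.

```bash
python3 steer.py '0.05 0.012 0.01 0 0 6 1; 0.1 0.023 0.02 0 0 12 1; 0.15 0.034 0.02 0 0 18 1; 0.2 0.045 0.02 0 0 24 1; 0.25 0.057 0.03 0 0 30 1; 0.3 0.068 0.03 0 0 36 1; 0.35 0.079 0.03 0 0 42 1; 0.4 0.09 0.04 0 0 48 1; 0.45 0.102 0.04 0 0 54 1; 0.511 0.115 0.04 0 0 60.3 1; 0.511 0.115 0.04 0 0 60.3 1; 0.511 0.115 0.04 0 0 60.3 1; 0.511 0.115 0.04 0 0 60.3 1; 0.511 0.115 0.04 0 0 60.3 1; 0.511 0.115 0.04 0 0 60.3 1'; python3 -c "
from h import *
go((.516,.311,.022),-46.7)"
```

```text
time_s: 8.4
position: [0.5118, 0.3119, 0.1771]
tcp_rot: [[0.729, 0.684, -0.001], [0.684, -0.729, -0.001], [-0.001, -0.0, -1.0]]
force: [-2.0, 0.3, 0.3]
opening: 1.001
grasp_force: 0.0
d [0.0027 0.0036 0.1551] rz -0.12 rows 3.1 joints [21. 31. 88. -0. 60. 68.]
```

```bash
python3 steer.py '0 0 0.03 0 0 0 1; 0 0 0.06 0 0 0 1; 0 0 0.08 0 0 0 1; 0 0 0.09 0 0 0 1; 0 0 0.09 0 0 0 1; 0 0 0.09 0 0 0 1; 0 0 0.09 0 0 0 1'; python3 -c "
from h import *
go((.516,.311,.022),-46.7)
c=camrig.capture('side');cv2.imwrite('pics/s4.png',c['color'][:,:,::-1])"
```

```text
time_s: 9.1
position: [0.513, 0.3137, 0.0889]
tcp_rot: [[0.728, 0.685, 0.003], [0.685, -0.728, 0.001], [0.003, 0.001, -1.0]]
force: [-0.7, -1.0, 0.6]
opening: 0.998
grasp_force: 0.0
d [0.0002 0.004  0.0669] rz -0.03 rows 1.3 joints [21. 38. 92. -0. 50. 68.]
```

View pics/s4.png

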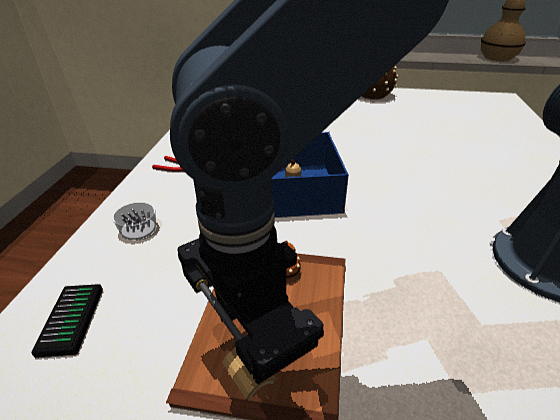

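The gripper is over the rind, its long axis along the rind's (visible at about (240,375)), and the neck is in the bin at (293,168). Descend and grip lengthwise.

```bash
python3 steer.py '0 0.004 0.0 0 0 0 1; 0 0.004 0.02 0 0 0 1; 0 0.004 0.04 0 0 0 1; 0 0.004 0.055 0 0 0 1; 0 0.004 0.066 0 0 0 1; 0 0.004 0.066 0 0 0 1; 0 0.004 0.066 0 0 0 1; 0 0.004 0.066 0 0 0 0; 0 0.004 0.066 0 0 0 0; 0 0.004 0.066 0 0 0 0; 0 0.004 0.066 0 0 0 0; 0 0.004 0.066 0 0 0 0; 0 0.004 0.066 0 0 0 0; 0 0.004 0.066 0 0 0 0; 0 0.004 0.066 0 0 0 0'
```

```text
time_s: 10.65
position: [0.5149, 0.3107, 0.0219]
tcp_rot: [[0.728, 0.686, 0.001], [0.686, -0.728, 0.0], [0.001, 0.0, -1.0]]
force: [-0.6, -0.1, 4.8]
opening: 0.728
grasp_force: 30.0
```

The opening is 63 mm, so the rind is held by its ends. Lift and see how far to the bin.

```bash
python3 steer.py '0 0 -0.02 0 0 0 0; 0 0 -0.06 0 0 0 0; 0 0 -0.1 0 0 0 0; 0 0 -0.14 0 0 0 0; 0 0 -0.18 0 0 0 0; 0 0 -0.19 0 0 0 0; 0 0 -0.19 0 0 0 0; 0 0 -0.19 0 0 0 0'; python3 -c "
from h import *
go((.50,-.14,.21),13.6)"
```

```text
time_s: 11.45
position: [0.5134, 0.3102, 0.2099]
tcp_rot: [[0.728, 0.686, -0.003], [0.686, -0.728, -0.001], [-0.003, -0.001, -1.0]]
force: [0.5, -0.1, -0.2]
opening: 0.73
grasp_force: 30.0
d [-0.3184  0.3185  0.0005] rz -60.3 rows 9.0 joints [20. 29. 86. -0. 65. 67.]
```

```bash
python3 steer.py '-0.03 0.03 0 0 0 -6 0; -0.06 0.06 0 0 0 -12 0; -0.09 0.09 0 0 0 -18 0; -0.12 0.12 0 0 0 -24 0; -0.15 0.15 0 0 0 -30 0; -0.18 0.18 0 0 0 -36 0; -0.21 0.21 0 0 0 -42 0; -0.24 0.24 0 0 0 -48 0; -0.27 0.27 0 0 0 -54 0; -0.3 0.3 0 0 0 -60.3 0; -0.3185 0.3185 0 0 0 -60.3 0; -0.3185 0.3185 0 0 0 -60.3 0; -0.3185 0.3185 0 0 0 -60.3 0; -0.3185 0.3185 0 0 0 -60.3 0; -0.3185 0.3185 0 0 0 -60.3 0'; python3 -c "
from h import *
go((.50,-.14,.055),13.6)"
```

```text
time_s: 12.95
position: [0.5007, -0.138, 0.2109]
tcp_rot: [[-0.237, 0.972, -0.002], [0.972, 0.237, 0.001], [0.001, -0.001, -1.0]]
force: [0.5, -0.3, 0.4]
opening: 0.727
grasp_force: 30.0
d [-0.002  -0.001   0.1559] rz 0.09 rows 3.1 joints [-28.  23.  98.   0.  59. -41.]
```

```bash
python3 steer.py '-0.002 0 0.03 0 0 0 0; -0.002 0 0.07 0 0 0 0; -0.002 0 0.11 0 0 0 0; -0.002 0 0.135 0 0 0 0; -0.002 0 0.155 0 0 0 0; -0.002 0 0.155 0 0 0 0; -0.002 0 0.155 0 0 0 0.9; -0.002 0 0.155 0 0 0 1; -0.002 0 0.155 0 0 0 1; -0.002 0 0.155 0 0 0 1; -0.002 0 0.155 0 0 0 1; -0.002 0 0.12 0 0 0 1; -0.002 0 0.08 0 0 0 1; -0.002 0 0.04 0 0 0 1; -0.002 0 0 0 0 0 1; 0 0 -0.04 0 0 0 1; 0 0 -0.07 0 0 0 1; 0 0 -0.07 0 0 0 1; 0 0 -0.07 0 0 0 1'; python3 -c "
from h import *
for n in('top','side'):
    c=camrig.capture(n);cv2.imwrite('pics/e'+n+'.png',c['color'][:,:,::-1])
a,b=[cv2.imread('pics/e'+n+'.png') for n in('top','side')]
cv2.imwrite('pics/e.png',np.hstack([cv2.resize(a[150:310,90:450],None,fx=1.1,fy=1.1),cv2.resize(b[120:420,170:370],(234,176)) [:,:]]) if 0 else np.hstack([cv2.resize(a,(400,300)),cv2.resize(b,(400,300))]))"
```

```text
time_s: 14.85
position: [0.5011, -0.1395, 0.2821]
tcp_rot: [[-0.235, 0.972, 0.001], [0.972, 0.235, -0.001], [-0.001, 0.001, -1.0]]
force: [-0.1, 0.5, -0.7]
opening: 0.999
grasp_force: 0.0
```

View pics/e.png

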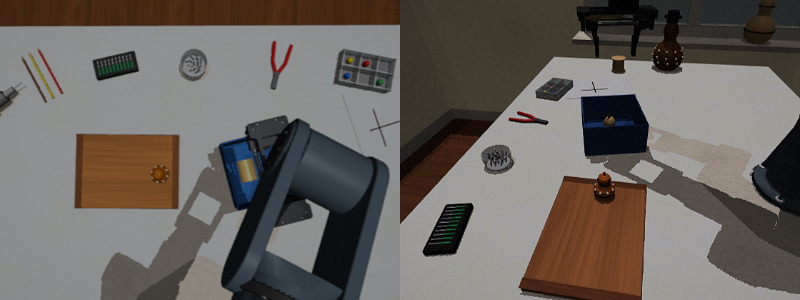

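The rind lies in the bin (top, about (247,172)), the neck stands in it (side, about (610,120)), the board holds only the upright gourd, and the gripper is clear.

```bash
python3 -c "
from rig import bot, camrig, readout
print(bot.hand_in())"
```

```text
the job is handed in; nothing more can be done
None
```

The neck and the rind are both in the blue bin, the gourd still stands on the board with no movement visible in the images, and I handed the job in at about 15 s; the hand-in returned no verdict.

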